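# Gang four knob blanks against the bench fence with a straightedge

## Robot

A 6-joint arm with a two-finger parallel gripper is mounted at the origin on the work surface. World frame = base frame: x ahead of the robot, y to its left, z up, the work surface at z = 0. Lengths are in m, angles in rad, forces in N, time in s.
With the tool pointing down it reaches from about 0.35 to 0.8 m from the base axis. Payload 7.3 kg.
Tool frame: the origin (TCP) lies on the centre line of the jaws, within the pads' length; the fingertips stand tip_reach ahead of it and the grasp point (between the pads) lies 3 mm ahead of it (tip_reach is the distance from the TCP to the fingertips, in m); z points along the fingers, y is the line along which they close (so a half turn about z gives the same grasp; the last joint's range is limited). The gripper opens to 85 mm and grips with 20 to 120 N. Pads are 22 mm wide; open, the fingers measure 114 mm over their backs; the gripper's body (76 mm by 85 mm) begins 54 mm behind the grasp point. The pads swing forward as they close: fully open they stand 13 mm farther back than shut.
Start: joints at [-1.305, 0.342, 1.524, -0, 1.275, -0.146], TCP at [0.21, -0.481, 0.253] pointing down, gripper open.
Joint ranges: [-2.53, 2.53], [-0.77, 2.02], [0.04, 2.7], [-1, 4.14], [0.28, 2.66], [-3.11, 3.11]. Speed limits (rad/s): [2.57, 2.57, 3.14, 3.14, 3.14, 3.14].

## Interface

Orientations are given as a 3x3 rotation matrix whose columns are the frame's x, y, z axes.
In Python, from workcell import state, snapshot, close_job, tip_reach gives the robot as it stands. The module is installed in compiled form; this text tells all that it offers.
- The arm moves only by the tool servo_tool, never from a script. Its argument "rows" is a list of rows, each a list of 7 numbers: the shift along the world's x, y, z in units of 60 mm (1.0 is 60 mm), then the turn, a rotation vector about the world's x, y, z in units of 8 degrees (1.0 is 8 degrees), then the gripper command: -1 is shut, 1 is fully open, values between are in proportion. A call has 1 to 8 rows; each row shifts and turns the commanded pose from where the row before left it; what a row does not reach is not made up. A row lasts 1/8 s, in which the tool goes at most 62.5 mm and 10.7 degrees, less where a joint would pass 70% of its speed; a pose out of reach is approached as far as the arm can. A call is refused whole if a number of a shift passes 1 or a number of a turn 1, either way. A call with a gripper value outside its range is refused whole. The fingers move at their own pace and stop on an object; "squeeze" is the grip in N (left out, the last holds). Time passes only in rows, so rows that do not move let the fingers close. It gives the time, the measured TCP pose, the force, the opening and the grip force at its end, in the units of the state.
- state(): the state, without advancing time (a new reading comes with each control period).
- snapshot(name): name is "side" or "top" or "wrist"; returns a dict with "pixels" (400x640x3 uint8, red, green, blue), "range_z" (400x640 float32, m along the optical axis (not along the pixel's ray), 0 where there is no reading), "camera_matrix" (3x3 intrinsics, pixels), "R" (3x3) and "t" (3): a world point X has camera coordinates R X + t. Camera axes: x right, y down, z forward; pixel columns grow to the right and rows downward; lengths in m; the calibration is good to about 2 mm. The wrist camera is an equidistant fisheye: a pixel r from the principal point sees the ray r / f radians off the axis. A picture is of the moment at which its call begins.
- close_job(): hands the job in; it is judged then, once.
The state is a dict: "time": time; "qpos": joint angles; "joint_vel": joint speeds; "tau": joint torques, N m; "tool_pos": TCP position; "orientation": TCP orientation; "contact_force": force on the tool from outside, world axes, zero at the start; "ft_torque": the same for the moment, N m; "opening": opening from 0.0 (shut) to 1.0 (fully open); "grip_force": force on a finger pad.
Only numpy, scipy, OpenCV 4.12 (cv2) and the standard library are available. Lean on these libraries where they do the work, as an engineer would, in place of code of your own. Each camera call takes 0.05 s, during which the arm holds its last target. There are 200 camera calls.

## Task

Get the four knob blanks ready to be gauged along one edge: pick up the aluminium straightedge and with it, not with the fingers, sweep all four together as one row up to the fence, and press the row home so that every blank bears squarely on the fence, keeping a light, steady pressure of about 10 N (never over 15 N, or the fence loses its setting) on the whole row for about a second. Then draw the straightedge back without disturbing the row and stand it on edge again on its black mat, lengthwise in the middle, leaving the parts box, glue bottle and try square as they are.

Things in the scene. Friction and masses are not known exactly. Their poses are not given: they have to be found in the camera images.
- straightedge: Straightedge: rectangular aluminium tube, 300 mm long (its x), 20 mm thick (its y), 50 mm high (its z), 0.26 kg, with flat faces and thin red end caps. It stands on its narrow edge on the black mat. Origin: centre of its underside.
- mat: Black rubber mat, fixed to the bench, the straightedge's parking place: 350 mm long (its x), 90 mm wide (its y), 2 mm thick. It lies at the left or the right of the work. Origin: its centre, at bench-top level.
- fence: Bench fence: black profile 360 mm long (y, centred), 30 thick, 40 high, locked by two red-knobbed dogs. The pose is that of the dogs (78 mm behind the origin, 220 mm apart in y), at bench level; x points away from the blanks. The profile's flat face, towards -x, runs along y, but was set by hand anywhere from x = -10 to +10 mm and is not measured. It yields to no push under 15 N.
- blank0: Knob blank, one of four: dark brown hardwood block 48 x 48 mm and 22 mm high, about 35 g, with pencilled diagonals on top. Origin: centre of its underside; x and y are square to its sides, its z is up. It starts turned by up to 0.2 rad from the fence's axes, its centre 60 to 120 mm on the -x side of the fence's origin. The four stand side by side about 70 mm apart along the fence, in any order, the row centred on the middle of the fence to about 10 mm, and overlap nowhere.
- blank1: Knob blank, one of four: pale hardwood block 48 x 48 mm and 22 mm high, about 35 g, with pencilled diagonals on top. Origin: centre of its underside; x and y are square to its sides, its z is up. It starts turned by up to 0.2 rad from the fence's axes, its centre 60 to 120 mm on the -x side of the fence's origin. The four stand side by side about 70 mm apart along the fence, in any order, the row centred on the middle of the fence to about 10 mm, and overlap nowhere.
- blank2: Knob blank, one of four: mid brown hardwood block 48 x 48 mm and 22 mm high, about 35 g, with pencilled diagonals on top. Origin: centre of its underside; x and y are square to its sides, its z is up. It starts turned by up to 0.2 rad from the fence's axes, its centre 60 to 120 mm on the -x side of the fence's origin. The four stand side by side about 70 mm apart along the fence, in any order, the row centred on the middle of the fence to about 10 mm, and overlap nowhere.
- blank3: Knob blank, one of four: pale hardwood block 48 x 48 mm and 22 mm high, about 35 g, with pencilled diagonals on top. Origin: centre of its underside; x and y are square to its sides, its z is up. It starts turned by up to 0.2 rad from the fence's axes, its centre 60 to 120 mm on the -x side of the fence's origin. The four stand side by side about 70 mm apart along the fence, in any order, the row centred on the middle of the fence to about 10 mm, and overlap nowhere.
- organiser: Bystander: red parts box with clear lid, 162 x 122 x 53 mm, 0.9 kg, on the other side of the work from the mat. Origin: centre of its underside.
- glue: Bystander: white glue bottle with blue band and orange nozzle, 54 mm in diameter, 168 mm tall, standing beyond the parts box. Origin: centre of its underside.
- square: Bystander: try square lying flat behind the fence, dark wooden stock 110 x 20 x 16 mm along its x, steel blade 130 mm long along its y. Origin: centre of the stock's underside.
Not all that is in view belongs to the job. Leave any turquoise look-alike of the blank1 alone.

How it is judged:
By the outcome, as a careful person would: the job done as asked, in the order asked, and still so for the second after the job is handed in, with the robot touching nothing.
It also fails if it takes over 61 s, if anything falls off the work surface, if the arm or the gripper's body presses on something with over 40 N, if the wrist force passes 120 N, or if a joint passes its speed limit or range.

## Working session

There is one attempt and no reset: what is moved stays moved. The work goes in short steps, Python scripts to look and compute and a tool call to move; the robot and the scene stay as the last step left them, time stands still between calls to the robot, and variables do not carry over. Pictures are saved under pics/ and viewed, at most 11 in all, crops included, and the job is handed in when it is done.

Besides the shell and the picture viewer there is one more tool, called after "Request:" in YAML: its name, and indented under it one key for each argument. servo_tool: Moves the arm, as the interface text tells. Its arguments: {"type":"object","properties":{"rows":{"type":"array"},"squeeze":{"type":"number"}},"required":["rows"]}

```bash
mkdir -p pics
cat > h.py <<'E'
import numpy as np, cv2
from workcell import *
def pts(s):
    K=s["camera_matrix"];z=s["range_z"];v,u=np.mgrid[0:400,0:640]
    c=np.stack([(u-K[0,2])/K[0,0]*z,(v-K[1,2])/K[1,1]*z,z],-1)
    return (c-s["t"])@s["R"]   # world = R^T (c-t)
E
python3 - <<'E'
from h import *
print(state(),tip_reach)
for n in("top","side"):
    s=snapshot(n);cv2.imwrite(f"pics/{n}0.png",s["pixels"][...,::-1]);np.savez(f"{n}0.npz",**s)
    print(s["camera_matrix"],s["R"],s["t"])
E
```

```text
{'time': 0.0, 'qpos': array([-1.30499918e+00,  3.42695749e-01,  1.52501684e+00, -9.11101481e-06,
        1.27537938e+00, -1.45972728e-01]), 'joint_vel': array([ 2.42831597e-04, -2.85452041e-04, -2.94296926e-04, -5.97073300e-04,
        4.83971927e-05,  6.62771061e-04]), 'tau': array([-3.69443433e-04, -4.33678401e+01, -2.46006829e+01, -2.44549283e-04,
        7.76233734e-03,  1.17225287e-05]), 'tool_pos': array([ 0.21005668, -0.48075021,  0.25263999]), 'orientation': array([[ 9.16412874e-01,  4.00234034e-01, -4.02247693e-04],
       [ 4.00234182e-01, -9.16411760e-01,  1.44437318e-03],
       [ 2.09462787e-04, -1.48463545e-03, -9.99998876e-01]]), 'contact_force': array([-0.82000745, -0.27025142, -0.1185868 ]), 'ft_torque': array([ 0.0024172 , -0.00022486, -0.00060481]), 'grip_force': 0.0, 'opening': 0.9988786061477485} 0.022
[[419.96495265   0.         316.85441528]
 [  0.         419.96495265 207.90957058]
 [  0.           0.           1.        ]] [[ 0.01539518 -0.99973448 -0.01714523]
 [-0.98946522 -0.01276392 -0.14420698]
 [ 0.14394985  0.0191847  -0.989399  ]] [-0.00832376  0.58537929  0.90260101]
[[481.20496915   0.         321.05528518]
 [  0.         481.20496915 197.41906945]
 [  0.           0.           1.        ]] [[ 0.98213664 -0.18747676  0.01612745]
 [-0.11443681 -0.66313332 -0.73970158]
 [ 0.1493715   0.72464244 -0.67274177]] [-0.59497535  0.09130872  1.08838407]
```

View pics/top0.png

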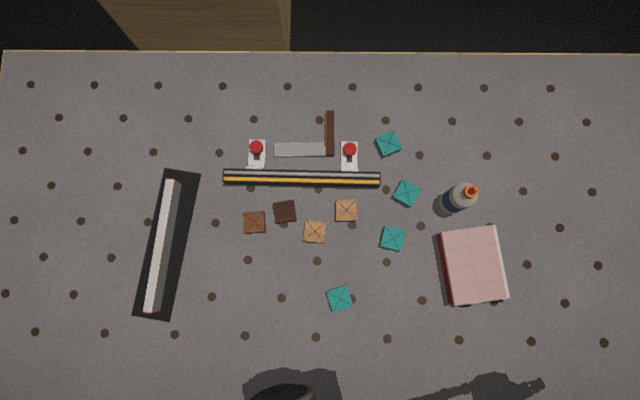

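View pics/side0.png

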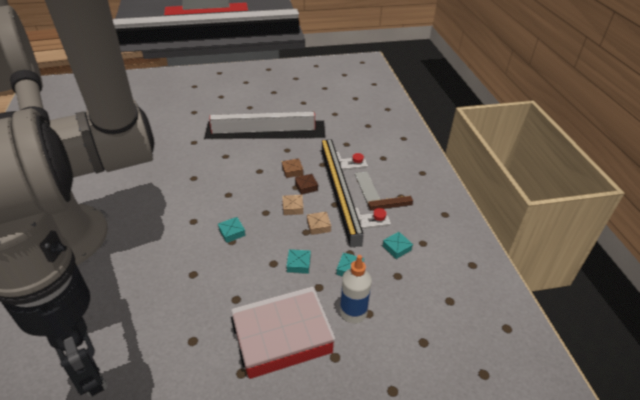

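Candidates: the blanks in the top view are at (254,222) mid brown, (285,211) dark, (315,231) pale and (346,210) pale. The turquoise look-alikes at (388,144), (406,193), (392,238) and (340,298) are to be left alone. The straightedge is the white-topped bar at (161,246) on the black mat. The fence is at (302,179) with its dogs at (256,150) and (349,152).

```bash
cat >> h.py <<'E'
def onplane(s,uv,z):
    K=s["camera_matrix"];uv=np.asarray(uv,float).reshape(-1,2)
    d=np.c_[(uv-K[:2,2][None])/[K[0,0],K[1,1]],np.ones(len(uv))]@s["R"]
    c=-s["R"].T@s["t"]
    return (c+d*((z-c[2])/d[:,2])[:,None])[:,:2]
def rect(s,mask,z,box=None):
    m=mask.astype(np.uint8)
    if box: b=np.zeros_like(m);b[box[1]:box[3],box[0]:box[2]]=1;m&=b
    cs,_=cv2.findContours(m,0,cv2.CHAIN_APPROX_NONE);c=max(cs,key=cv2.contourArea)
    w=onplane(s,c,z);(cx,cy),(a,b),t=cv2.minAreaRect((w*1000).astype(np.float32))
    if a<b:a,b,t=b,a,t-90
    return np.round([cx,cy,a,b,(t+90)%180-90],1)
E
python3 - <<'E'
from h import *
s=dict(np.load("top0.npz"));P=pts(s);rgb=s["pixels"].astype(int);hsv=cv2.cvtColor(s["pixels"],cv2.COLOR_RGB2HSV).astype(int)
Z=P[...,2];ok=s["range_z"]>0
for n,(u,v) in dict(mid=(254,222),dark=(285,211),pale1=(315,231),pale2=(346,210),tq=(392,238),tq2=(340,298)).items():
    m=(hsv[...,1]>95)&(rgb[...,0]>35)
    if n[:2]=="tq": m=hsv[...,1]>100
    print(n,rect(s,m,.022,(u-17,v-17,u+17,v+17)), np.median(Z[v-5:v+5,u-5:u+5]))
box=(125,160,205,330)
m=(Z>.04)&(Z<.065)&ok
print("edge depth",rect(s,m,.052,box))
m=(rgb.min(2)>110)
print("edge top colour",rect(s,m,.052,box), Z[240:250,158:166].mean())
m=(rgb.max(2)<45)|(rgb.min(2)>105); m=cv2.morphologyEx(m.astype(np.uint8),cv2.MORPH_CLOSE,np.ones((9,9)))
print("mat",rect(s,m,.002,box))
m=ok&(Z>.03)&(Z<.05)
print("fence depth",rect(s,m,.04,(215,165,390,195)))
red=(hsv[...,1]>150)&((hsv[...,0]<8)|(hsv[...,0]>172))
for b in((240,135,275,165),(335,135,365,165)):
    q=red[b[1]:b[3],b[0]:b[2]];PP=P[b[1]:b[3],b[0]:b[2]][q];print("knob",PP.mean(0),PP[:,2].max())
# fence face line: lowest row with Z>.03 per col
print([ (u,np.where(m[165:195,u])[0][[0,-1]]+165) for u in range(230,380,25)])
print(rgb[170:195,300].tolist(),np.round(Z[170:195,300],3))
E
```

```text
mid [554.4 144.4  48.4  47.4 -84.4] 0.02280056094336506
dark [578.8  75.2  48.5  46.1  10.7] 0.022474424061742555
pale1 [534.6   5.5  47.5  47.   -4.9] 0.02241087255481205
pale2 [584.5 -66.5  46.4  45.9   0.7] 0.022893096794685354
tq [ 521.2 -171.4   47.9   47.6  -14.3] 0.0236098184295461
tq2 [385.9 -51.9  47.6  47.1  19.1] 0.022939588237673482
edge depth [499.8 347.1 299.6  25.7  -5.9]
edge top colour [503.6 338.8 381.  181.1   3.1] 0.048906749426557115
mat [506.5 358.  401.6 190.9   3.1]
fence depth [661.3  38.7 362.7  38.5  89.3]
knob [0.73065225 0.14562584 0.0278329 ] 0.032147687072231715
knob [ 0.72577656 -0.07276876  0.03631418] 0.9773056087957309
[(230, array([168, 181])), (255, array([166, 181])), (280, array([169, 182])), (305, array([170, 183])), (330, array([170, 183])), (355, array([168, 184]))]
[[68, 69, 66], [48, 46, 45], [131, 130, 121], [161, 160, 151], [165, 165, 153], [112, 109, 103], [38, 37, 41], [48, 40, 40], [132, 100, 44], [196, 153, 66], [210, 162, 67], [175, 137, 63], [95, 78, 44], [32, 31, 28], [35, 34, 27], [38, 32, 33], [66, 67, 64], [110, 104, 105], [129, 122, 117], [125, 119, 118], [124, 118, 113], [126, 120, 117], [121, 117, 112], [118, 115, 112], [124, 117, 115]] [ 0.035  0.04   0.041  0.042  0.044  0.04   0.041  0.041  0.042  0.04
  0.042  0.041  0.038  0.031  0.014  0.004  0.002 -0.001 -0.     0.001
 -0.002 -0.004  0.    -0.001 -0.001]
```

```bash
python3 -c "
import cv2
i=cv2.imread('pics/top0.png');cv2.imwrite('pics/crop0.png',cv2.resize(i[130:330,125:415],None,fx=2.7,fy=2.7,interpolation=2))"
```

```text
(no output)
```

View pics/crop0.png

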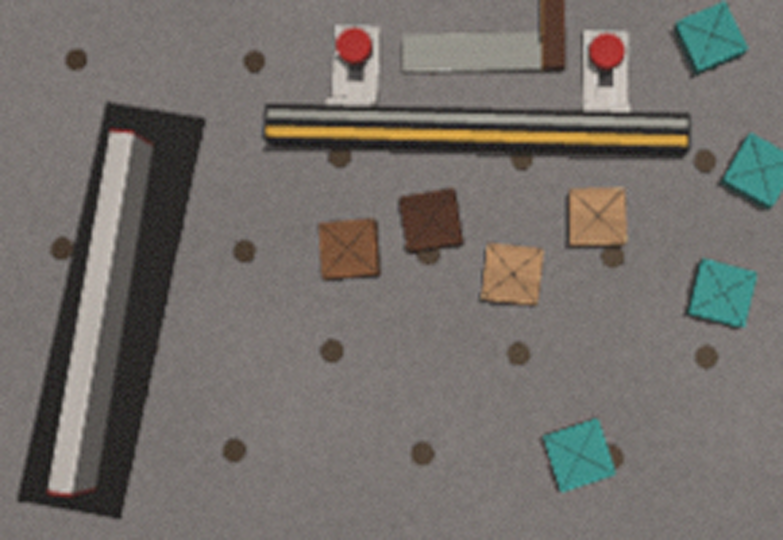

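The crop confirms the choice: four wooden blanks stand in front of the fence, the turquoise ones are separate, and the straightedge lies off-centre on the mat. Next I fit the straightedge, mat and fence lines more finely.

Run:
```python
from h import *
s=dict(np.load("top0.npz"));P=pts(s);px=s["pixels"];rgb=px.astype(int);hsv=cv2.cvtColor(px,cv2.COLOR_RGB2HSV).astype(int)
def line(uv,z):
    w=onplane(s,uv,z);vx,vy,x,y=cv2.fitLine(w.astype(np.float32),cv2.DIST_HUBER,0,.001,.001).ravel();return np.round([x,y,np.degrees(np.arctan2(vy,vx))],4)
yel=(hsv[...,0]>12)&(hsv[...,0]<30)&(hsv[...,1]>110)
cen=[];bot=[];g=rgb.sum(2)
for u in range(228,378):
    r=np.where(yel[170:195,u])[0]
    if len(r)>1: cen.append((u,170+r.mean()))
    col=g[184:194,u]; k=np.where(col>240)[0]
print("stripe",line(cen,.04)); 
w=onplane(s,cen,.04);print(w[0],w[-1])
# face upper edge: depth midpoint .02 crossing rows
ed=[]
for u in range(228,378):
    z=P[165:195,u,2]; k=np.where(z>.025)[0]
    if len(k): ed.append((u,165+k[-1]+.5))
print("face top edge (depth)",line(ed,.04), onplane(s,[(302,184),(302,183),(302,186)],.04))
c=lambda L:np.array(L)/2.7+[124.7,129.7]
M=onplane(s,c([(108,103),(204,120),(121,517),(20,500)]),.002);E=onplane(s,c([(109,130),(133,131),(73,494),(48,494)]),.052)
for Q in(M,E):
    a=Q[:2].mean(0)-Q[2:].mean(0);print(Q.round(4).tolist(),Q.mean(0),np.linalg.norm(a),np.degrees(np.arctan2(a[1],a[0])))
e=(rgb.min(2)>100)&(P[...,2]>.035);v,u=np.where(e[160:330,125:205])
cen=[(125+u[v==r].mean(),160+r) for r in range(10,160) if (v==r).sum()>4];print("edge centre line",line(cen,.052),onplane(s,[cen[0],cen[-1]],.052))
for h in((240,138,275,165),(335,138,365,165)):
    q=((hsv[...,1]>150)&((hsv[...,0]<8)|(hsv[...,0]>172)))[h[1]:h[3],h[0]:h[2]];vv,uu=np.where(q);print("knob",onplane(s,[(h[0]+uu.mean(),h[1]+vv.mean())],.032))
```

```text
stripe [6.49900e-01 3.39000e-02 8.93117e+01]
[0.65230485 0.20437862] [ 0.64698758 -0.13564937]
face top edge (depth) [6.4170e-01 4.0300e-02 8.9252e+01] [[0.64033395 0.03466726]
 [0.6426537  0.03471483]
 [0.63569931 0.03457222]]
[[0.6836, 0.3668], [0.6691, 0.2803], [0.327, 0.3315], [0.3394, 0.4182]] [0.50478474 0.34918508] 0.34697515351560054 -8.503329996169859
[[0.6484, 0.3446], [0.6478, 0.3243], [0.3505, 0.3534], [0.3501, 0.3736]] [0.49919534 0.34897906] 0.29918986528465075 -5.573084861579076
edge centre line [ 0.5144  0.3473 -5.8703] [[0.64575102 0.34281299]
 [0.35177532 0.35948587]]
knob [[0.72941682 0.14490678]]
knob [[ 0.72697003 -0.07301463]]
```

Request:
servo_tool:
  rows:
    - [0.3, 0.86, 0, 0, 0, -0.23, 1]
    - [0.3, 0.86, 0, 0, 0, -0.23, 1]
    - [0.3, 0.86, 0, 0, 0, -0.23, 1]
    - [0.3, 0.86, 0, 0, 0, -0.23, 1]
    - [0.3, 0.86, 0, 0, 0, -0.23, 1]
    - [0.3, 0.86, 0, 0, 0, -0.23, 1]
    - [0.3, 0.86, 0, 0, 0, -0.23, 1]
    - [0.3, 0.86, 0, 0, 0, -0.23, 1]

```text
time: 1.1
tool_pos: [0.3543, -0.0666, 0.2533]
orientation: [[0.988, 0.153, 0.0], [0.153, -0.988, -0.0], [0.0, 0.0, -1.0]]
contact_force: [-0.3, -0.7, 0.4]
opening: 1.0
grip_force: 0.0
```

Request:
servo_tool:
  rows:
    - [0.3, 0.86, -0.1, 0, 0, -0.23, 1]
    - [0.3, 0.86, -0.1, 0, 0, -0.23, 1]
    - [0.3, 0.86, -0.1, 0, 0, -0.23, 1]
    - [0.3, 0.86, -0.1, 0, 0, -0.23, 1]
    - [0.3, 0.86, -0.1, 0, 0, -0.23, 1]
    - [0.3, 0.86, -0.1, 0, 0, -0.23, 1]
    - [0.3, 0.8, 0, 0, 0, -0.23, 1]
    - [0, 0, 0, 0, 0, 0, 1]

```text
time: 2.1
tool_pos: [0.4803, 0.292, 0.2161]
orientation: [[0.998, -0.067, -0.001], [-0.067, -0.998, 0.0], [-0.001, 0.0, -1.0]]
contact_force: [0.0, -0.0, -0.1]
opening: 1.002
grip_force: 0.0
```

Run:
```python
from h import *
st=state();print(st["time"],st["tool_pos"],np.degrees(np.arctan2(st["orientation"][1,0],st["orientation"][0,0])))
s=snapshot("wrist");np.savez("wrist1.npz",**s);cv2.imwrite("pics/wrist1.png",s["pixels"][...,::-1]);print(s["camera_matrix"],s["R"],s["t"])
```

```text
2.1 [0.48034661 0.292048   0.21611165] -3.8251732981644806
[[309.70691629   0.         321.70703875]
 [  0.         309.70691629 201.60246526]
 [  0.           0.           1.        ]] [[-6.74154346e-02 -9.97724776e-01 -6.56194359e-04]
 [-9.49120635e-01  6.39284905e-02  3.08355587e-01]
 [-3.07612060e-01  2.14107335e-02 -9.51270940e-01]] [0.32378663 0.40799766 0.48424073]
```

View pics/wrist1.png

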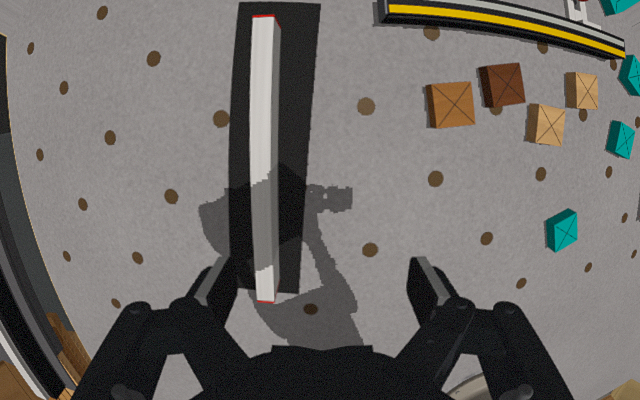

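The wrist view shows the bar's top from its red cap at (264,16) to the one at (265,301), between the open jaws. The mat runs from (240,3)–(321,4) down to (299,293).

```bash
cat >> h.py <<'E'
def fish(s,uv,z):
    K=s["camera_matrix"];uv=np.asarray(uv,float).reshape(-1,2)-K[:2,2];r=np.hypot(*uv.T);th=r/K[0,0]
    d=np.c_[uv/r[:,None]*np.sin(th)[:,None],np.cos(th)]@s["R"];c=-s["R"].T@s["t"]
    return (c+d*((z-c[2])/d[:,2])[:,None])[:,:2]
E
python3 - <<'E'
from h import *
s=dict(np.load("wrist1.npz"));g=s["pixels"].astype(int);
hsv=cv2.cvtColor(s["pixels"],cv2.COLOR_RGB2HSV)
top=[];mat=[]
for v in range(25,160,5):
    r=g[v,225:330].min(1);w=np.where(r>165)[0];top.append(((225+w.min()-.5,v),(225+w.max()+.5,v)))
    R=g[v,215:345].max(1);d=np.where(R<75)[0];mat.append(((215+d.min()-.5,v),(215+d.max()+.5,v)))
top=np.array(top);mat=np.array(mat)
for n,A,z in(("bar",top,.052),("mat",mat,.002)):
    L=fish(s,A[:,0],z);R=fish(s,A[:,1],z)
    for q in(L,R):
        vx,vy,x,y=cv2.fitLine(q.astype(np.float32),cv2.DIST_HUBER,0,.001,.001).ravel();print(n,x,y,np.degrees(np.arctan2(vy,vx)),"y at x=.5:",y+(0.5-x)*vy/vx)
print("bar ends",fish(s,[(264,15.5),(265,302)],.052))
print("mat ends",fish(s,[(240,3),(321,4),(299,293)],.002))
f=fish(s,[(383,22),(622,58),(452,104),(502,85),(546,125),(582,90)],.03);print(f)
E
```

```text
bar 0.5767396 0.35112703 -5.9809985 y at x=.5: 0.35916695
bar 0.5899265 0.3304948 -6.0743613 y at x=.5: 0.34006447
mat 0.58277845 0.38390976 -8.669955 y at x=.5: 0.39653224
mat 0.5712067 0.29603022 -8.62724 y at x=.5: 0.30683386
bar ends [[0.64707638 0.33323524]
 [0.35153559 0.36511844]]
mat ends [[0.6822618  0.36726653]
 [0.66989549 0.28000999]
 [0.32821185 0.33180787]]
[[ 0.63941124  0.2212767 ]
 [ 0.64373336 -0.1443821 ]
 [ 0.55548326  0.15291024]
 [ 0.57860884  0.08986833]
 [ 0.53640838  0.02296528]
 [ 0.58482661 -0.04372535]]
```

Request:
servo_tool:
  rows:
    - [0.16, 0.48, -0.3, 0, 0, -0.14, 1]
    - [0.15, 0.47, -0.3, 0, 0, -0.14, 1]
    - [0, 0, -0.6, 0, 0, 0, 1]
    - [0, 0, -0.6, 0, 0, 0, 1]
    - [0, 0, -0.6, 0, 0, 0, 1]
    - [0, 0, -0.37, 0, 0, 0, 1]
    - [0, 0, 0, 0, 0, 0, 1]

```text
time: 3.02
tool_pos: [0.4976, 0.3445, 0.0496]
orientation: [[0.994, -0.11, -0.004], [-0.11, -0.994, -0.002], [-0.004, 0.003, -1.0]]
contact_force: [1.4, -1.4, 1.3]
opening: 1.002
grip_force: 0.0
```

Request:
servo_tool:
  squeeze: 60
  rows:
    - [0, 0, 0, 0, 0, 0, 0.0]
    - [0, 0, 0, 0, 0, 0, -0.3]
    - [0, 0, 0, 0, 0, 0, -0.6]
    - [0, 0, 0, 0, 0, 0, -1]
    - [0, 0, 0, 0, 0, 0, -1]
    - [0, 0, 0, 0, 0, 0, -1]

```text
time: 3.78
tool_pos: [0.4992, 0.3467, 0.052]
orientation: [[0.994, -0.109, 0.001], [-0.109, -0.994, 0.001], [0.001, -0.001, -1.0]]
contact_force: [-0.5, 0.7, 5.4]
opening: 0.222
grip_force: 59.8
```

Request:
servo_tool:
  squeeze: 90
  rows:
    - [0, 0, 0, 0, 0, 0, -1]
    - [0, 0, 0, 0, 0, 0, -1]
    - [0, 0, 0.1, 0, 0, 0, -1]
    - [0, 0, 0.2, 0, 0, 0, -1]
    - [0, 0, 0.4, 0, 0, 0, -1]
    - [0, 0, 0.4, 0, 0, 0, -1]
    - [0, 0, 0.4, 0, 0, 0, -1]
    - [0, 0, 0, 0, 0, 0, -1]

```text
time: 4.78
tool_pos: [0.4997, 0.3467, 0.1433]
orientation: [[0.994, -0.109, 0.004], [-0.109, -0.994, 0.002], [0.004, -0.002, -1.0]]
contact_force: [-0.1, -0.1, -2.9]
opening: 0.213
grip_force: 88.2
```

Request:
servo_tool:
  rows:
    - [-0.07, -0.4, 0, 0, 0, 0.9, -1]
    - [-0.07, -0.4, 0, 0, 0, 0.9, -1]
    - [-0.07, -0.4, 0, 0, 0, 0.9, -1]
    - [-0.07, -0.4, 0, 0, 0, 0.9, -1]
    - [-0.07, -0.4, 0, 0, 0, 0.9, -1]
    - [-0.07, -0.4, 0, 0, 0, 0.9, -1]
    - [-0.07, -0.4, 0, 0, 0, 0.9, -1]
    - [-0.07, -0.4, 0, 0, 0, 0.9, -1]

```text
time: 5.78
tool_pos: [0.4643, 0.1534, 0.1401]
orientation: [[0.621, 0.784, -0.002], [0.784, -0.621, -0.0], [-0.002, -0.001, -1.0]]
contact_force: [0.5, -0.3, -2.1]
opening: 0.214
grip_force: 88.4
```

Request:
servo_tool:
  rows:
    - [-0.07, -0.4, 0, 0, 0, 0.9, -1]
    - [-0.07, -0.4, 0, 0, 0, 0.9, -1]
    - [-0.07, -0.4, 0, 0, 0, 0.9, -1]
    - [-0.07, -0.4, 0, 0, 0, 0.9, -1]
    - [0, -0.3, 0, 0, 0, 0.6, -1]
    - [0, 0, 0, 0, 0, 0, -1]

```text
time: 6.52
tool_pos: [0.4478, 0.0394, 0.1404]
orientation: [[0.09, 0.996, -0.001], [0.996, -0.09, 0.0], [-0.0, -0.001, -1.0]]
contact_force: [-0.9, 1.5, -2.8]
opening: 0.214
grip_force: 88.4
```

```bash
cat > now.py <<'E'
from h import *
st=state();R=st["orientation"];print(st["time"],st["tool_pos"].round(4),"yaw",np.degrees(np.arctan2(R[1,0],R[0,0])).round(2),"z axis",R[:,2].round(4),st["contact_force"].round(2),st["ft_torque"].round(3),st["opening"],st["grip_force"])
E
python3 - <<'E'
exec(open("now.py").read())
s=snapshot("wrist");np.savez("wrist2.npz",**s);cv2.imwrite("pics/wrist2.png",s["pixels"][...,::-1])
E
```

```text
6.525 [0.4478 0.0394 0.1404] yaw 84.82 z axis [-0.0014  0.     -1.    ] [-0.89  1.49 -2.79] [-0.023 -0.027  0.006] 0.21376934100439404 88.392995595932
```

View pics/wrist2.png

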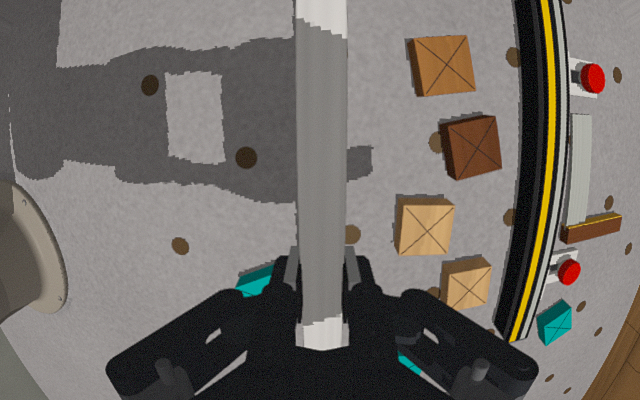

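The wrist view shows the bar held level. The four blanks at (441,66), (472,147), (425,226) and (467,283) lie between it and the fence. A turquoise block at (258,280) lies behind the bar, clear of it.

Request:
servo_tool:
  rows:
    - [0.2, 0, 0, 0, 0, 0.3, -1]
    - [0, 0, -0.4, 0, 0, 0.27, -1]
    - [0, 0, -0.4, 0, 0, 0, -1]
    - [0, 0, -0.3, 0, 0, 0, -1]
    - [0, 0, -0.2, 0, 0, 0, -1]
    - [0, 0, -0.1, 0, 0, 0, -1]
    - [0, 0, 0, 0, 0, 0, -1]
    - [0, 0, 0, 0, 0, 0, -1]

```text
time: 7.58
tool_pos: [0.4608, 0.0403, 0.0576]
orientation: [[0.009, 1.0, 0.001], [1.0, -0.009, -0.0], [-0.0, 0.001, -1.0]]
contact_force: [0.4, -0.1, -2.6]
opening: 0.219
grip_force: 88.5
```

```bash
python3 now.py;python3 - <<'E'
from h import *
s=snapshot("side");P=pts(s);hsv=cv2.cvtColor(s["pixels"],cv2.COLOR_RGB2HSV)
cv2.imwrite("pics/side2.png",cv2.resize(s["pixels"][100:300,150:420,::-1],None,fx=2.9,fy=2.9))
np.savez("side2.npz",**s)
E
```

```text
7.575 [0.4608 0.0403 0.0576] yaw 89.51 z axis [ 1.2e-03 -1.0e-04 -1.0e+00] [ 0.42 -0.09 -2.6 ] [ 0.012 -0.009 -0.007] 0.21949259976017493 88.54564905166626
```

View pics/side2.png

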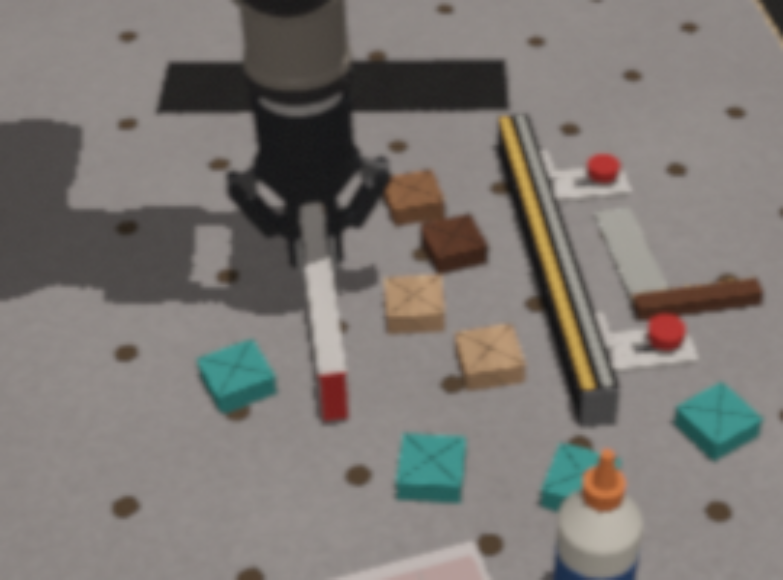

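Request:
servo_tool:
  rows:
    - [0, 0, -0.05, 0, 0, -0.02, -1]
    - [0, 0, -0.04, 0, 0, 0, -1]
    - [0.15, 0, 0, 0, 0, 0, -1]
    - [0.15, 0, 0, 0, 0, 0, -1]
    - [0.15, 0, 0, 0, 0, 0, -1]
    - [0.15, 0, 0, 0, 0, 0, -1]
    - [0.15, 0, 0, 0, 0, 0, -1]
    - [0.15, 0, 0, 0, 0, 0, -1]

```text
time: 8.62
tool_pos: [0.5149, 0.0403, 0.0517]
orientation: [[0.011, 1.0, -0.0], [1.0, -0.011, -0.0], [-0.0, -0.0, -1.0]]
contact_force: [0.0, -0.4, -2.4]
opening: 0.215
grip_force: 88.5
```

```bash
python3 now.py
```

```text
8.625 [0.5149 0.0403 0.0517] yaw 89.35 z axis [-1.e-04 -0.e+00 -1.e+00] [ 0.02 -0.45 -2.35] [-0.031 -0.016  0.01 ] 0.21490668672376614 88.53598594665527
```

Request:
servo_tool:
  rows:
    - [0.12, 0, 0, 0, 0, 0, -1]
    - [0.12, 0, 0, 0, 0, 0, -1]
    - [0.12, 0, 0, 0, 0, 0, -1]
    - [0.12, 0, 0, 0, 0, 0, -1]
    - [0.12, 0, 0, 0, 0, 0, -1]
    - [0.1, 0, 0, 0, 0, 0, -1]
    - [0.08, 0, 0, 0, 0, 0, -1]
    - [0.04, 0, 0, 0, 0, 0, -1]

```text
time: 9.62
tool_pos: [0.5637, 0.0403, 0.0517]
orientation: [[0.011, 1.0, -0.0], [1.0, -0.011, -0.0], [-0.0, -0.0, -1.0]]
contact_force: [-1.2, 0.6, -2.4]
opening: 0.212
grip_force: 88.6
```

Run:
```python
exec(open("now.py").read())
s=snapshot("top");np.savez("top3.npz",**s);a=cv2.resize(s["pixels"][150:260,210:400,::-1],None,fx=3,fy=3,interpolation=2)
s=snapshot("side");b=cv2.resize(s["pixels"][130:260,250:440,::-1],None,fx=3,fy=3)[:260]
cv2.imwrite("pics/both3.png",np.vstack([a,b]))
```

```text
9.625 [0.5637 0.0403 0.0517] yaw 89.36 z axis [-1.e-04 -0.e+00 -1.e+00] [-1.18  0.63 -2.36] [-0.018  0.252 -0.031] 0.2116542948559843 88.5529625415802
```

View pics/both3.png

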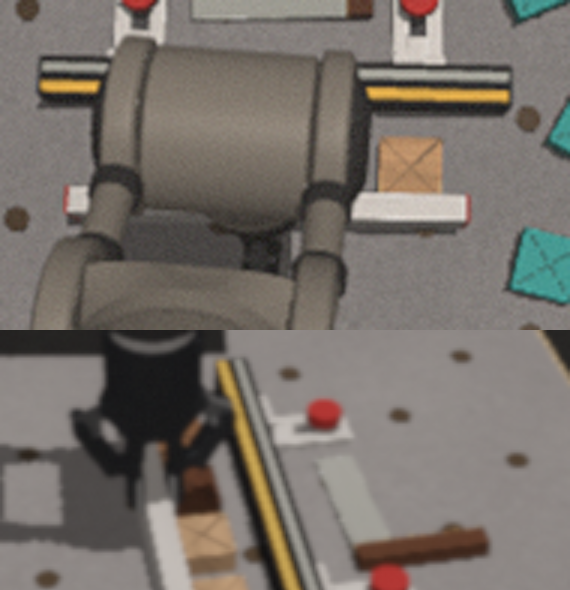

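The bar spans all four blanks, and about 18 mm remains to the fence. I'll close the gap slowly.

Request:
servo_tool:
  rows:
    - [0.06, 0, 0, 0, 0, 0, -1]
    - [0.06, 0, 0, 0, 0, 0, -1]
    - [0.05, 0, 0, 0, 0, 0, -1]
    - [0.03, 0, 0, 0, 0, 0, -1]
    - [0.02, 0, 0, 0, 0, 0, -1]
    - [0, 0, 0, 0, 0, 0, -1]

```text
time: 10.48
tool_pos: [0.5769, 0.0403, 0.0517]
orientation: [[0.011, 1.0, 0.0], [1.0, -0.011, -0.0], [-0.0, 0.0, -1.0]]
contact_force: [-0.2, 0.7, -3.7]
opening: 0.216
grip_force: 88.5
```

```bash
python3 now.py
```

```text
10.475 [0.5769 0.0403 0.0517] yaw 89.35 z axis [ 5.e-04 -0.e+00 -1.e+00] [-0.17  0.72 -3.68] [-0.016  0.056 -0.006] 0.21583414036678725 88.49785566329956
```

Request:
servo_tool:
  rows:
    - [0.015, 0, 0, 0, 0, 0, -1]
    - [0.015, 0, 0, 0, 0, 0, -1]
    - [0.01, 0, 0, 0, 0, 0, -1]

```text
time: 10.85
tool_pos: [0.5792, 0.0403, 0.0517]
orientation: [[0.011, 1.0, 0.0], [1.0, -0.011, -0.0], [-0.0, 0.0, -1.0]]
contact_force: [-1.0, 0.4, -2.3]
opening: 0.216
grip_force: 88.5
```

```bash
python3 now.py
```

```text
10.85 [0.5792 0.0403 0.0517] yaw 89.36 z axis [ 0. -0. -1.] [-1.02  0.45 -2.34] [-0.002  0.23   0.079] 0.2161095559290939 88.54568481445312
```

Request:
servo_tool:
  rows:
    - [0.01, 0, 0, 0, 0, 0, -1]
    - [0.01, 0, 0, 0, 0, 0, -1]

```text
time: 11.1
tool_pos: [0.5804, 0.0403, 0.0517]
orientation: [[0.011, 1.0, 0.0], [1.0, -0.011, -0.0], [-0.0, 0.0, -1.0]]
contact_force: [-0.2, -0.2, -2.0]
opening: 0.217
grip_force: 88.5
```

```bash
python3 now.py
```

```text
11.1 [0.5804 0.0403 0.0517] yaw 89.36 z axis [ 1.e-04 -0.e+00 -1.e+00] [-0.21 -0.16 -2.02] [-0.041  0.195 -0.01 ] 0.21673226761559514 88.5419225692749
```

Request:
servo_tool:
  rows:
    - [0.01, 0, 0, 0, 0, 0, -1]
    - [0.01, 0, 0, 0, 0, 0, -1]

```text
time: 11.35
tool_pos: [0.5816, 0.0403, 0.0517]
orientation: [[0.011, 1.0, 0.0], [1.0, -0.011, 0.0], [0.0, 0.0, -1.0]]
contact_force: [-0.5, 0.3, -3.2]
opening: 0.212
grip_force: 88.5
```

```bash
python3 now.py
```

```text
11.35 [0.5816 0.0403 0.0517] yaw 89.36 z axis [ 1.e-04  0.e+00 -1.e+00] [-0.53  0.26 -3.22] [-0.048  0.136 -0.005] 0.212432109610966 88.54288458824158
```

Request:
servo_tool:
  rows:
    - [0.01, 0, 0, 0, 0, 0, -1]
    - [0.01, 0, 0, 0, 0, 0, -1]

```text
time: 11.6
tool_pos: [0.5828, 0.0403, 0.0517]
orientation: [[0.011, 1.0, 0.0], [1.0, -0.011, -0.0], [-0.0, 0.0, -1.0]]
contact_force: [-1.1, 0.2, -2.4]
opening: 0.212
grip_force: 88.5
```

```bash
python3 now.py
```

```text
11.6 [0.5828 0.0403 0.0517] yaw 89.35 z axis [ 0.e+00 -1.e-04 -1.e+00] [-1.08  0.16 -2.4 ] [ 0.001  0.265 -0.055] 0.2116966344948543 88.54476928710938
```

Request:
servo_tool:
  rows:
    - [0.008, 0, 0, 0, 0, 0, -1]
    - [0.008, 0, 0, 0, 0, 0, -1]

```text
time: 11.85
tool_pos: [0.5837, 0.0403, 0.0517]
orientation: [[0.011, 1.0, 0.0], [1.0, -0.011, -0.0], [-0.0, 0.0, -1.0]]
contact_force: [-1.4, -0.1, -2.2]
opening: 0.214
grip_force: 88.5
```

```bash
python3 now.py
python3 - <<'E'
from h import *
s=snapshot("side");np.savez("side4.npz",**s);b=cv2.resize(s["pixels"][140:255,270:380,::-1],None,fx=5,fy=5,interpolation=2)
cv2.imwrite("pics/side4.png",b)
E
```

```text
11.85 [0.5837 0.0403 0.0517] yaw 89.35 z axis [ 1.e-04 -0.e+00 -1.e+00] [-1.45 -0.09 -2.22] [0.014 0.185 0.001] 0.21356002803250737 88.54674339294434
```

View pics/side4.png

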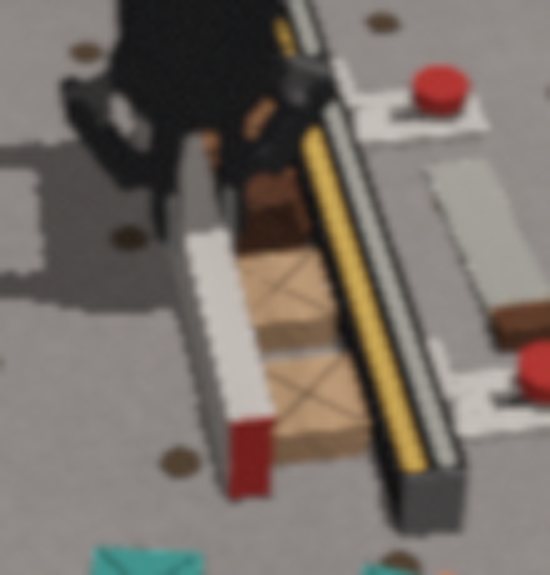

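Bar, blanks and fence are almost closed up, with a thin dark gap of a few mm left by the fence, near (340,330) in the crop. I'll go on in small steps.

Request:
servo_tool:
  rows:
    - [0.008, 0, 0, 0, 0, 0, -1]
    - [0.008, 0, 0, 0, 0, 0, -1]

```text
time: 12.15
tool_pos: [0.5847, 0.0403, 0.0517]
orientation: [[0.011, 1.0, 0.0], [1.0, -0.011, -0.0], [-0.0, 0.0, -1.0]]
contact_force: [-0.7, 0.4, -2.3]
opening: 0.214
grip_force: 88.5
```

Request:
servo_tool:
  rows:
    - [0.008, 0, 0, 0, 0, 0, -1]

```text
time: 12.28
tool_pos: [0.5852, 0.0403, 0.0517]
orientation: [[0.011, 1.0, 0.0], [1.0, -0.011, -0.0], [-0.0, 0.0, -1.0]]
contact_force: [-1.4, 0.7, -2.4]
opening: 0.213
grip_force: 88.5
```

Request:
servo_tool:
  rows:
    - [0.008, 0, 0, 0, 0, 0, -1]

```text
time: 12.4
tool_pos: [0.5857, 0.0403, 0.0517]
orientation: [[0.011, 1.0, 0.0], [1.0, -0.011, -0.0], [-0.0, 0.0, -1.0]]
contact_force: [-0.7, 0.4, -2.8]
opening: 0.214
grip_force: 88.5
```

Request:
servo_tool:
  rows:
    - [0.008, 0, 0, 0, 0, 0, -1]

```text
time: 12.52
tool_pos: [0.5861, 0.0403, 0.0517]
orientation: [[0.011, 1.0, 0.0], [1.0, -0.011, -0.0], [-0.0, 0.0, -1.0]]
contact_force: [-0.2, 0.3, -2.4]
opening: 0.219
grip_force: 88.5
```

Request:
servo_tool:
  rows:
    - [0.006, 0, 0, 0, 0, 0, -1]

```text
time: 12.65
tool_pos: [0.5865, 0.0403, 0.0517]
orientation: [[0.011, 1.0, 0.0], [1.0, -0.011, -0.0], [-0.0, 0.0, -1.0]]
contact_force: [-1.3, 0.4, -2.8]
opening: 0.215
grip_force: 88.5
```

Request:
servo_tool:
  rows:
    - [0.008, 0, 0, 0, 0, 0, -1]

```text
time: 12.78
tool_pos: [0.587, 0.0403, 0.0517]
orientation: [[0.011, 1.0, 0.0], [1.0, -0.011, -0.0], [-0.0, 0.0, -1.0]]
contact_force: [-0.8, 0.2, -2.7]
opening: 0.214
grip_force: 88.5
```

Request:
servo_tool:
  rows:
    - [0.006, 0, 0, 0, 0, 0, -1]

```text
time: 12.9
tool_pos: [0.5874, 0.0403, 0.0517]
orientation: [[0.011, 1.0, 0.0], [1.0, -0.011, -0.0], [-0.0, 0.0, -1.0]]
contact_force: [-0.9, 0.5, -1.9]
opening: 0.213
grip_force: 88.5
```

```bash
python3 now.py
python3 - <<'E'
from h import *
s=snapshot("top");P=pts(s);g=s["pixels"].astype(int);hsv=cv2.cvtColor(s["pixels"],cv2.COLOR_RGB2HSV).astype(int)
m=(hsv[...,1]>95)&(g[...,0]>100)&(hsv[...,0]<14)
for u in(338,342,346,350,354):
    print(u,[(v,tuple(g[v,u])) for v in range(178,196,1)][::1] if u==346 else np.where(m[180:225,u])[0][[0,-1]]+180)
E
```

```text
12.9 [0.5874 0.0403 0.0517] yaw 89.36 z axis [ 1.e-04 -0.e+00 -1.e+00] [-0.93  0.54 -1.88] [0.026 0.118 0.015] 0.21270909181821146 88.53519916534424
338 [193 202]
342 [186 192]
346 [(178, (np.int64(50), np.int64(43), np.int64(43))), (179, (np.int64(146), np.int64(114), np.int64(59))), (180, (np.int64(209), np.int64(166), np.int64(77))), (181, (np.int64(223), np.int64(170), np.int64(71))), (182, (np.int64(201), np.int64(157), np.int64(70))), (183, (np.int64(126), np.int64(97), np.int64(52))), (184, (np.int64(39), np.int64(39), np.int64(38))), (185, (np.int64(64), np.int64(52), np.int64(43))), (186, (np.int64(156), np.int64(117), np.int64(88))), (187, (np.int64(184), np.int64(143), np.int64(104))), (188, (np.int64(191), np.int64(147), np.int64(109))), (189, (np.int64(191), np.int64(146), np.int64(109))), (190, (np.int64(190), np.int64(145), np.int64(106))), (191, (np.int64(191), np.int64(146), np.int64(108))), (192, (np.int64(192), np.int64(147), np.int64(107))), (193, (np.int64(178), np.int64(138), np.int64(99))), (194, (np.int64(149), np.int64(116), np.int64(88))), (195, (np.int64(129), np.int64(99), np.int64(75)))]
350 [189 196]
354 [186 186]
```

Request:
servo_tool:
  rows:
    - [0.008, 0, 0, 0, 0, 0, -1]

```text
time: 13.08
tool_pos: [0.5875, 0.0403, 0.0517]
orientation: [[0.011, 1.0, -0.001], [1.0, -0.011, 0.0], [0.0, -0.001, -1.0]]
contact_force: [-2.8, 0.6, -1.1]
opening: 0.21
grip_force: 88.6
```

Request:
servo_tool:
  rows:
    - [0.006, 0, 0, 0, 0, 0, -1]

```text
time: 13.2
tool_pos: [0.5877, 0.0404, 0.0516]
orientation: [[0.012, 1.0, -0.001], [1.0, -0.012, 0.0], [0.0, -0.001, -1.0]]
contact_force: [-3.4, 0.9, -0.7]
opening: 0.216
grip_force: 88.6
```

Request:
servo_tool:
  rows:
    - [0.006, 0, 0, 0, 0, 0, -1]

```text
time: 13.32
tool_pos: [0.5878, 0.0404, 0.0516]
orientation: [[0.011, 1.0, -0.002], [1.0, -0.011, 0.0], [0.0, -0.002, -1.0]]
contact_force: [-4.5, 0.8, -0.4]
opening: 0.216
grip_force: 88.8
```

```bash
python3 now.py
```

```text
13.325 [0.5878 0.0404 0.0516] yaw 89.35 z axis [-1.7e-03  2.0e-04 -1.0e+00] [-4.47  0.78 -0.36] [ 0.065  0.871 -0.136] 0.21611923945517125 88.77679109573364
```

Request:
servo_tool:
  rows:
    - [0.006, 0, 0, 0, 0, -0.02, -1]
    - [0.006, 0, 0, 0, 0, 0, -1]

```text
time: 13.58
tool_pos: [0.5879, 0.0404, 0.0515]
orientation: [[0.014, 1.0, -0.003], [1.0, -0.014, 0.0], [-0.0, -0.003, -1.0]]
contact_force: [-8.4, 0.2, 1.3]
opening: 0.215
grip_force: 89.0
```

```bash
python3 now.py
```

```text
13.575 [0.5879 0.0404 0.0515] yaw 89.22 z axis [-0.0033  0.     -1.    ] [-8.44  0.15  1.28] [0.029 1.338 0.015] 0.21462998153991816 89.01089787483215
```

Request:
servo_tool:
  rows:
    - [0.003, 0, 0, 0, 0, 0, -1]
    - [0, 0, 0, 0, 0, 0, -1]
    - [0, 0, 0, 0, 0, 0, -1]

```text
time: 13.95
tool_pos: [0.5879, 0.0404, 0.0515]
orientation: [[0.014, 1.0, -0.004], [1.0, -0.014, 0.0], [-0.0, -0.004, -1.0]]
contact_force: [-7.5, -0.6, 1.3]
opening: 0.214
grip_force: 89.0
```

```bash
python3 now.py
```

```text
13.95 [0.5879 0.0404 0.0515] yaw 89.22 z axis [-0.0035  0.     -1.    ] [-7.52 -0.62  1.28] [ 0.04   1.315 -0.025] 0.21427312077345695 89.01398420333862
```

Request:
servo_tool:
  rows:
    - [0.005, 0, 0, 0, 0, 0, -1]
    - [0, 0, 0, 0, 0, 0, -1]
    - [0, 0, 0, 0, 0, 0, -1]

```text
time: 14.32
tool_pos: [0.5879, 0.0404, 0.0515]
orientation: [[0.014, 1.0, -0.004], [1.0, -0.014, 0.0], [-0.0, -0.004, -1.0]]
contact_force: [-7.6, 0.1, 1.4]
opening: 0.212
grip_force: 89.1
```

```bash
python3 now.py
```

```text
14.325 [0.5879 0.0404 0.0515] yaw 89.22 z axis [-0.0042  0.     -1.    ] [-7.64  0.07  1.36] [0.069 1.457 0.033] 0.21181925929119788 89.09363865852356
```

Request:
servo_tool:
  rows:
    - [0.007, 0, 0, 0, 0, 0, -1]
    - [0, 0, 0, 0, 0, 0, -1]
    - [0, 0, 0, 0, 0, 0, -1]

```text
time: 14.7
tool_pos: [0.5879, 0.0404, 0.0514]
orientation: [[0.014, 1.0, -0.005], [1.0, -0.014, 0.0], [-0.0, -0.005, -1.0]]
contact_force: [-9.1, -0.1, 3.3]
opening: 0.21
grip_force: 89.2
```

```bash
python3 now.py
```

```text
14.7 [0.5879 0.0404 0.0514] yaw 89.22 z axis [-0.0051  0.     -1.    ] [-9.05 -0.07  3.32] [ 0.046  1.693 -0.006] 0.21034450426254397 89.19475793838501
```

Request:
servo_tool:
  rows:
    - [0.002, 0, 0, 0, 0, 0, -1]
    - [0, 0, 0, 0, 0, 0, -1]
    - [0, 0, 0, 0, 0, 0, -1]
    - [0, 0, 0, 0, 0, 0, -1]
    - [0, 0, 0, 0, 0, 0, -1]
    - [0, 0, 0, 0, 0, 0, -1]

```text
time: 15.45
tool_pos: [0.5879, 0.0404, 0.0514]
orientation: [[0.014, 1.0, -0.005], [1.0, -0.014, 0.0], [-0.0, -0.005, -1.0]]
contact_force: [-11.1, 0.0, 3.3]
opening: 0.215
grip_force: 89.2
```

Request:
servo_tool:
  rows:
    - [0, 0, 0, 0, 0, 0, -1]
    - [0, 0, 0, 0, 0, 0, -1]
    - [0, 0, 0, 0, 0, 0, -1]
    - [0, 0, 0, 0, 0, 0, -1]
    - [0, 0, 0, 0, 0, 0, -1]
    - [0, 0, 0, 0, 0, 0, -1]

```text
time: 16.2
tool_pos: [0.588, 0.0404, 0.0514]
orientation: [[0.014, 1.0, -0.005], [1.0, -0.014, 0.0], [-0.0, -0.005, -1.0]]
contact_force: [-9.4, -0.1, 2.3]
opening: 0.214
grip_force: 89.2
```

```bash
python3 now.py
```

```text
16.2 [0.588  0.0404 0.0514] yaw 89.22 z axis [-0.0054  0.     -1.    ] [-9.43 -0.06  2.32] [-0.014  1.761  0.009] 0.21352219162508768 89.2178463935852
```

Pressure was held at about 10 N for 1.5 s, with the moment balanced. Now I draw the bar back.

Request:
servo_tool:
  rows:
    - [-0.01, 0, 0, 0, 0, 0, -1]
    - [-0.015, 0, 0, 0, 0, 0, -1]
    - [-0.02, 0, 0, 0, 0, 0, -1]
    - [-0.03, 0, 0, 0, 0, 0, -1]
    - [-0.05, 0, 0, 0, 0, 0, -1]
    - [-0.1, 0, 0, 0, 0, 0, -1]
    - [-0.2, 0, 0, 0, 0, 0, -1]
    - [-0.3, 0, 0, 0, 0, 0, -1]

```text
time: 17.2
tool_pos: [0.546, 0.0403, 0.0518]
orientation: [[0.014, 1.0, 0.0], [1.0, -0.014, -0.0], [-0.0, 0.0, -1.0]]
contact_force: [0.7, -0.5, -2.9]
opening: 0.212
grip_force: 88.6
```

Request:
servo_tool:
  rows:
    - [-0.4, 0, 0, 0, 0, 0, -1]
    - [-0.4, 0, 0, 0, 0, 0, -1]
    - [-0.2, 0, 0.1, 0, 0, 0, -1]
    - [-0.1, 0, 0.3, 0, 0, 0, -1]
    - [0, 0, 0.5, 0, 0, 0, -1]
    - [0, 0, 0.5, 0, 0, 0, -1]
    - [0, 0, 0.1, 0, 0, 0, -1]
    - [0, 0, 0, 0, 0, 0, -1]

```text
time: 18.2
tool_pos: [0.4807, 0.0403, 0.1416]
orientation: [[0.014, 1.0, 0.001], [1.0, -0.014, -0.0], [-0.0, 0.001, -1.0]]
contact_force: [0.1, 0.2, -3.1]
opening: 0.215
grip_force: 88.7
```

Run:
```python
exec(open("now.py").read())
s=snapshot("wrist");np.savez("wrist5.npz",**s);cv2.imwrite("pics/wrist5.png",s["pixels"][...,::-1])
```

```text
18.2 [0.4807 0.0403 0.1416] yaw 89.19 z axis [ 6.e-04 -0.e+00 -1.e+00] [ 0.14  0.25 -3.11] [-0.018 -0.013  0.057] 0.21474126880394268 88.70154619216919
```

View pics/wrist5.png

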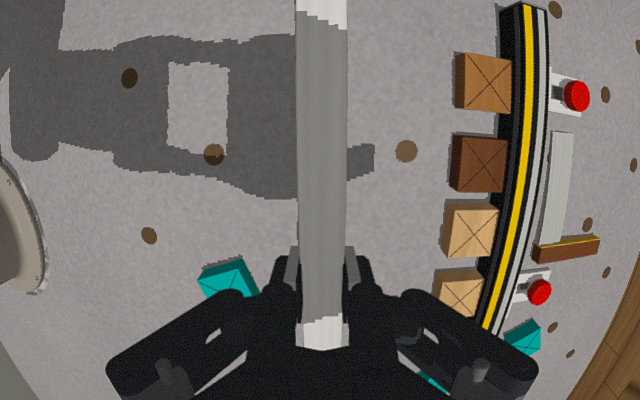

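The row of four sits against the fence: blanks at (485,82), (479,163), (470,230) and (460,290). Now I return the bar to the mat.

Request:
servo_tool:
  rows:
    - [0.03, 0.36, 0, 0, 0, -0.87, -1]
    - [0.03, 0.36, 0, 0, 0, -0.87, -1]
    - [0.03, 0.36, 0, 0, 0, -0.87, -1]
    - [0.03, 0.36, 0, 0, 0, -0.87, -1]
    - [0.03, 0.36, 0, 0, 0, -0.87, -1]
    - [0.03, 0.36, 0, 0, 0, -0.87, -1]
    - [0.03, 0.36, 0, 0, 0, -0.87, -1]
    - [0.03, 0.36, 0, 0, 0, -0.87, -1]

```text
time: 19.25
tool_pos: [0.4945, 0.2136, 0.14]
orientation: [[0.836, 0.549, -0.003], [0.549, -0.836, -0.001], [-0.003, -0.001, -1.0]]
contact_force: [0.4, -0.3, -3.7]
opening: 0.213
grip_force: 88.6
```

Request:
servo_tool:
  rows:
    - [0.03, 0.36, 0, 0, 0, -0.87, -1]
    - [0.03, 0.36, 0, 0, 0, -0.87, -1]
    - [0.03, 0.36, 0, 0, 0, -0.87, -1]
    - [0.03, 0.36, 0, 0, 0, -0.87, -1]
    - [0.03, 0.36, 0, 0, 0, -0.87, -1]
    - [0.015, 0.36, 0, 0, 0, -0.87, -1]
    - [0, 0.1, -0.4, 0, 0, -0.04, -1]
    - [0, 0, 0, 0, 0, 0, -1]

```text
time: 20.25
tool_pos: [0.5031, 0.3481, 0.1141]
orientation: [[0.989, -0.148, -0.006], [-0.148, -0.989, -0.003], [-0.006, 0.004, -1.0]]
contact_force: [-0.0, -0.4, -2.7]
opening: 0.215
grip_force: 88.3
```

Request:
servo_tool:
  rows:
    - [0, 0, -0.4, 0, 0, 0, -1]
    - [0, 0, -0.2, 0, 0, 0, -1]
    - [0, 0, -0.2, 0, 0, 0, -1]
    - [0, 0, 0, 0, 0, 0, -1]
    - [0, 0, 0, 0, 0, 0, -1]

```text
time: 20.88
tool_pos: [0.5054, 0.3488, 0.0703]
orientation: [[0.989, -0.149, 0.001], [-0.149, -0.989, 0.0], [0.001, -0.0, -1.0]]
contact_force: [0.2, 1.2, -3.1]
opening: 0.214
grip_force: 88.6
```

Run:
```python
exec(open("now.py").read())
s=snapshot("wrist");np.savez("wrist6.npz",**s);cv2.imwrite("pics/wrist6.png",s["pixels"][...,::-1])
```

```text
20.875 [0.5054 0.3488 0.0703] yaw -8.57 z axis [ 8.e-04  3.e-04 -1.e+00] [ 0.25  1.18 -3.09] [ 0.024 -0.022 -0.015] 0.2141033865312554 88.57144474983215
```

View pics/wrist6.png

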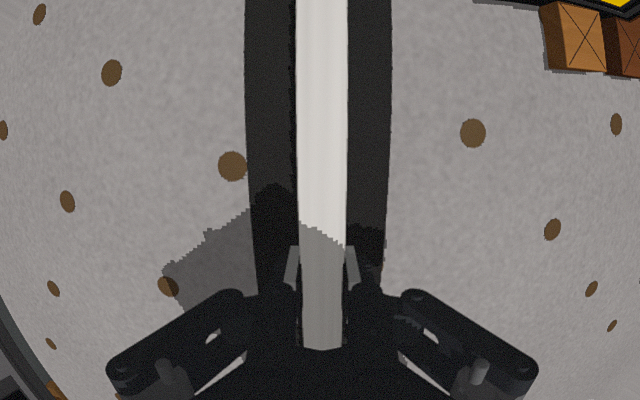

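The bar lies parallel to the mat (edges at columns 247 and 388 in the view), about 2.5 mm towards -y. I'll correct that and set it down.

Request:
servo_tool:
  rows:
    - [0, 0.04, -0.1, 0, 0, 0, -1]
    - [0, 0, -0.1, 0, 0, 0, -1]
    - [0, 0, -0.06, 0, 0, 0, -1]
    - [0, 0, -0.03, 0, 0, 0, -1]
    - [0, 0, 0, 0, 0, 0, -1]

```text
time: 21.55
tool_pos: [0.5051, 0.3511, 0.0524]
orientation: [[0.989, -0.149, 0.0], [-0.149, -0.989, -0.0], [0.0, 0.0, -1.0]]
contact_force: [-0.7, -0.3, -2.6]
opening: 0.214
grip_force: 88.5
```

Request:
servo_tool:
  rows:
    - [0, 0, -0.015, 0, 0, 0, -1]
    - [0, 0, 0, 0, 0, 0, -1]

```text
time: 21.8
tool_pos: [0.5052, 0.3512, 0.0522]
orientation: [[0.989, -0.149, 0.001], [-0.149, -0.989, 0.0], [0.001, -0.0, -1.0]]
contact_force: [-3.2, -1.0, 5.2]
opening: 0.216
grip_force: 89.3
```

Request:
servo_tool:
  squeeze: 20
  rows:
    - [0, 0, 0, 0, 0, 0, -1]
    - [0, 0, 0, 0, 0, 0, -1]
    - [0, 0, 0, 0, 0, 0, -0.5]
    - [0, 0, 0, 0, 0, 0, -0.4]
    - [0, 0, 0, 0, 0, 0, -0.2]
    - [0, 0, 0, 0, 0, 0, 0.1]
    - [0, 0, 0, 0, 0, 0, 0.4]
    - [0, 0, 0, 0, 0, 0, 0.4]

```text
time: 22.8
tool_pos: [0.5051, 0.3511, 0.0514]
orientation: [[0.989, -0.149, 0.0], [-0.149, -0.989, -0.0], [0.0, 0.0, -1.0]]
contact_force: [0.3, 0.1, 0.7]
opening: 0.699
grip_force: 0.0
```

Request:
servo_tool:
  rows:
    - [0, 0, 0.2, 0, 0, 0, 0.4]
    - [0, 0, 0.4, 0, 0, 0, 0.4]
    - [0, 0, 0.8, 0, 0, 0, 0.4]
    - [0, 0, 0.8, 0, 0, 0, 0.6]
    - [-0.2, -0.5, 0.6, 0, 0, 0, 0.6]
    - [-0.7, -0.7, 0.3, 0, 0, 0, 1]
    - [-0.7, -0.7, 0, 0, 0, 0, 1]
    - [-0.7, -0.7, 0, 0, 0, 0, 1]

```text
time: 23.8
tool_pos: [0.3658, 0.1939, 0.2385]
orientation: [[0.989, -0.149, 0.002], [-0.149, -0.989, 0.0], [0.002, -0.001, -1.0]]
contact_force: [-0.0, -1.0, 0.5]
opening: 0.999
grip_force: 0.0
```

Request:
servo_tool:
  rows:
    - [0, -0.9, 0, 0, 0, 0, 1]
    - [0, -0.9, 0, 0, 0, 0, 1]
    - [0, -0.9, 0, 0, 0, 0, 1]
    - [0, -0.9, 0, 0, 0, 0, 1]
    - [0, -0.9, 0, 0, 0, 0, 1]
    - [0, -0.9, 0, 0, 0, 0, 1]
    - [0, 0, 0, 0, 0, 0, 1]
    - [0, 0, 0, 0, 0, 0, 1]

```text
time: 24.8
tool_pos: [0.3668, -0.1287, 0.2378]
orientation: [[0.989, -0.15, 0.0], [-0.15, -0.989, 0.0], [0.0, -0.0, -1.0]]
contact_force: [0.7, 0.4, 0.5]
opening: 1.002
grip_force: 0.0
```

Run:
```python
exec(open("now.py").read())
s=snapshot("top");np.savez("top7.npz",**s);cv2.imwrite("pics/top7.png",cv2.resize(s["pixels"][90:340,120:420,::-1],None,fx=2.4,fy=2.4,interpolation=2))
P=pts(s);rgb=s["pixels"].astype(int);hsv=cv2.cvtColor(s["pixels"],cv2.COLOR_RGB2HSV).astype(int)
e=(rgb.min(2)>100)&(P[...,2]>.035);e[:, :125]=0;e[:,205:]=0
print("bar",rect(s,e,.052,(125,155,205,330)))
m=(hsv[...,1]>95)&(rgb[...,0]>35)
for u in(254,284,315,346):
    try: print(rect(s,m,.022,(u-15,186,u+15,215)))
    except Exception as ex: print(ex)
```

```text
24.8 [ 0.3668 -0.1287  0.2378] yaw -8.62 z axis [ 3.e-04  1.e-04 -1.e+00] [0.7  0.38 0.47] [ 0.015 -0.065  0.003] 1.0017757043174595 0.0
bar [505.1 350.2 296.4  21.7  -8.5]
[616.9 141.8  47.4  42.3 -89.3]
[617.7  70.1  46.5  42.3 -89.3]
[617.4   7.5  46.3  44.5 -89.3]
[617.1 -67.7  48.7  46.8 -89.3]
```

View pics/top7.png

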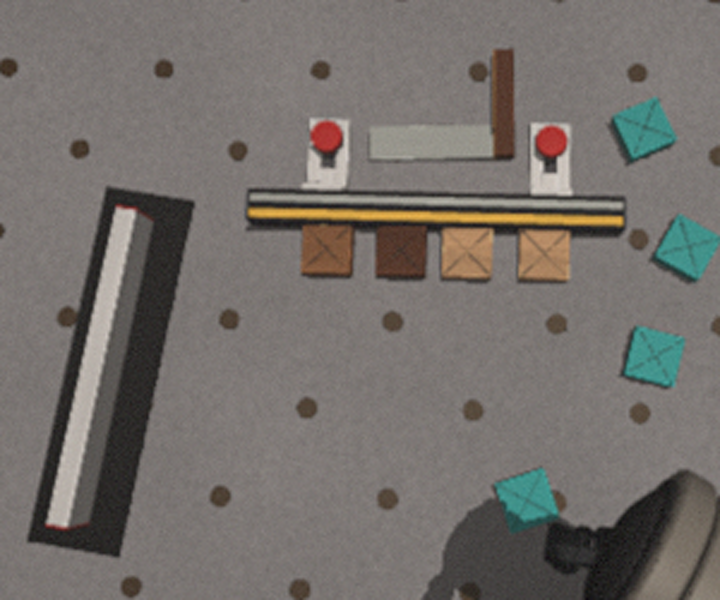

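The top view shows all four blanks squared on the fence: at (327,250), (401,251), (467,253) and (544,254), each at -89.3°, parallel to the fence. The bar stands centred on the mat at (505,350) mm and -8.5°. The bystanders are undisturbed, so I'm handing in.

```bash
python3 -c "
from workcell import close_job;print(close_job())"
```

```text
the job is handed in; nothing more can be done
None
```

The job is handed in at 24.8 s: the top view shows all four blanks square to the fence after about 1.5 s of pressure at roughly 10 N (highest reading 11.1 N), and the straightedge stands on edge, centred on its mat, with the parts box, glue bottle and try square left alone.

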